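Free the parts carousel and hold the square canister at the front

TASK

With the mallet, knock the carousel's sprung stop pin down flush with the top of its bush, without touching the pin with the gripper, then set the mallet back down on the bench. Then turn the parts carousel by one of its grip posts until the square canister is at the front, with the lug beneath it right over the pin, and finish still gripping the carousel to hold it there, because it springs back when let go. Leave the carton, the tray and the roll of tape where they are.

Things in the scene. Friction and masses are not known exactly. Their poses are not given: they have to be found in the camera images.
- stand: Fixed dark steel foot of the carousel, a disc 236 mm across and 44 mm high, origin on the bench under the carousel's axis (vertical). Its own -x axis points to the carousel's front: there a 50 mm wide tongue 30 mm high carries the stop pin's bush, out to 173 mm from the axis.
- front (a point): Centre of the top of the steel bush (28 mm across) that guides the stop pin; fixed to the stand 145 mm from the axis towards the front, 48 mm above the bench. The front mark of the carousel.
- pin (a joint): How far the stop pin is driven down, m: 0 as it stands up (25 mm proud of its bush), 0.025 fully down, flush with the bush. About 6 to 8 N pushes it; it has a weak spring but its tight bush holds it wherever it is driven. Standing up, it blocks the lug, so that the square canister cannot reach the front from either side.
- pin_top (a point): Centre of the top of the stop pin, an upright steel pin 14 mm across; at the start 73 mm above the bench.
- carousel (a joint): Turn of the carousel about its vertical axis, rad, growing anticlockwise seen from above; 0 or 2 pi (6.283) means that the square canister and its lug are exactly at the front; it starts between 1.0 and 5.3 and turns endlessly. Friction 0.19 N m and a spring of 0.08 N m per rad that draws it towards pi, so that it stays where it is at the start but creeps back when let go at the front.
- lug (a point): Point of the carousel's only lug, a steel bar 24 mm wide and 10 mm thick (54 to 64 mm above the bench) that sticks out 46 mm from the deck's rim, out to 158 mm from the axis, beneath the square canister; the point lies in it 145 mm from the axis, so that it comes to lie 11 mm above point front.
- canister (a point): Centre of the square canister, 51 mm wide, 86 mm high, top 144 mm above the bench, centre 68 mm from the axis. It stands on the 224 mm round wooden deck (top 58 mm above the bench); the five other containers there are round, 60 mm across, top 126 mm. All are fixed to the deck.
- post0 (a point): One of three upright steel grip posts, 12 mm across, 100 mm from the axis on the deck; this point is on its centre line 172 mm above the bench, 18 mm below its top, above all the containers: a good place to grip from above. It stands 30 degrees anticlockwise (seen from above) of the square canister.
- post1 (a point): The second grip post, the same, 150 degrees anticlockwise of the square canister.
- post2 (a point): The third grip post, the same, 270 degrees anticlockwise of the square canister.
- mallet_grip (a point): Point on the centre line of the mallet's wooden handle, where to grip it, 80 mm from the axis of the head; 40 mm above the bench while the mallet stands. The mallet weighs about 0.4 kg and stands on one round face of its head, the handle level. The point's +x axis points along the handle to the head. The handle is 22 mm wide, 26 mm high, its free end 95 mm behind this point.
- mallet_head (a point): Centre of the mallet's black rubber head, an upright cylinder 50 mm across and 80 mm high: its striking face is 40 mm below this point.
- carton: Small closed cardboard carton 90 x 70 x 60 mm high, a bystander; origin at the centre of its underside.
- tray: Open blue plastic tray 120 x 90 x 50 mm high, a bystander; origin at the centre of its underside.
- tape: Roll of tape lying flat, 100 mm across, 45 mm high, a bystander; origin at the centre of its underside.
Not all that is in view belongs to the job. Of the things like the part that bears mallet_grip, leave any that is red; of the rest the smaller one is meant.

How it is judged:
By the outcome, as a careful person would: the job done as asked, in the order asked, and still so for the second after the job is handed in, while the arm keeps its last pose, push and grip.
It also fails if it takes over 67 s, if anything falls off the work surface, if the arm or the gripper's body presses on something with over 40 N, if the wrist force passes 120 N, or if a joint passes its speed limit or range.

ROBOT

A 7-joint arm with a two-finger parallel gripper is mounted at the origin on the work surface. World frame = base frame: x ahead of the robot, y to its left, z up, the work surface at z = 0. Lengths are in m, angles in rad, forces in N, time in s.
With the tool pointing down it reaches from about 0.4 to 0.85 m from the base axis. Payload 4.5 kg.
Tool frame: the origin (TCP) lies on the centre line of the jaws, within the pads' length; the fingertips stand 14 mm ahead of it and the grasp point (between the pads) lies 5 mm behind it (r.tcp_to_tips is the z of the fingertips in the tool frame, in m); z points along the fingers, y is the direction in which the jaws open and shut (so a half turn about z gives the same grasp; the last joint's range is limited). The gripper opens to 88 mm and grips with 3 to 60 N. Pads are 18 mm wide; open, the fingers measure 123 mm over their backs; the gripper's body (75 mm by 187 mm) begins 45 mm behind the grasp point.
Start: joints at [1.2, 0.689, -0.195, 1.565, 0.157, 0.902, -0.215], TCP at [0.246, -0.574, 0.253] pointing down, gripper open.
Joint ranges: [-3.01, 3.01], [-0.46, 2.08], [-1.47, 1.51], [0.13, 2.56], [-1, 4.14], [0.04, 2.09], [-2.66, 2.66]. Speed limits (rad/s): [2.57, 2.57, 3.14, 3.14, 3.14, 3.14, 3.14].

INTERFACE

Orientations are given as a unit quaternion [x, y, z, w].
In Python, from plant import r, viewer gives the robot as it stands.
- The arm moves only by the shell command python3 -m inch 'ROWS' [FORCE]. ROWS is JSON, a list of rows, each a list of 3 entries, a list of its own where there are three numbers: the closure, from 0 (fully open) to 1 (shut), then the shift along the tool's x, y, z in cm, then the turn about the tool's z in degrees. In form: [[fingers, [x, y, z], yaw], ...]. A call has 1 to 20 rows; each row is the pose to reach, as a shift and turn from the pose commanded when the call began, along the tool's axes at that moment; what a row does not reach only later rows make up. A row lasts 1/10 s, in which the tool goes at most 50 mm and 8.59 degrees, less where a joint would pass 70% of its speed; a pose out of reach is approached as far as the arm can. A call with a gripper value outside its range is refused whole. The fingers move at their own pace and stop on an object; FORCE is the grip in N (left out, the last holds). Time passes only in rows, so rows that repeat a pose let the fingers close. It gives the time, the measured TCP pose, the force and the opening at its end, in the units of the state.
- r.get_state(): the state, without advancing time (a new reading comes with each control period).
- viewer.snapshot(name): name is "scene" or "side" or "wrist"; returns the picture (384x512x3 uint8, red, green, blue); there is no depth.
- viewer.camera_params(name): a dict with "intrinsics" (3x3 intrinsics, pixels), "world_to_cam" (4x4, takes a point from world to camera coordinates). Camera axes: x right, y up, looking along -z (the intrinsics and any distortion apply to the point x, -y, -z); pixel columns grow to the right and rows downward; lengths in m; the calibration is good to about 2 mm. A picture is of the moment at which its call begins: read the wrist's pose just before it. camera_params takes no time and is no camera call; for the wrist camera it gives the pose at the moment of the call.
- r.finish_job(): hands the job in, once; it reports no verdict.
Trained networks look in the newest picture that a camera, given by its name, has taken for a name from the list of things; names that differ only in an ending like _2 or _b are one class to them, and where a whole thing is asked for, a point or a joint stands for the part that bears it (a point fixed in the world has none). Each returns a list of dicts, best first, with "p" (0 to 1); they miss things now and then, are a little off and sometimes report something else, mostly with a low value. They report only what shows in the picture. A call takes as long as a camera call. They do not tell look-alikes from the thing itself.
- viewer.outline_of(camera, name): "pixels" (384x512 bool, what is visible of it) and "bbox" ([left, top, width, height] in pixels, round what is visible of it).
The state is a dict: "clock": time; "q": joint angles; "qd": joint speeds; "joint_torque": joint torques, N m; "tool_pos": TCP position; "eef_rot": TCP orientation; "contact_force": force on the tool from outside, world axes, zero at the start; "moment": the same for the moment, N m; "opening": opening from 0.0 (shut) to 1.0 (fully open).
Only numpy, scipy, OpenCV 4.12 (cv2) and the standard library are available. Lean on these libraries where they do the work, as an engineer would, in place of code of your own. Each camera call takes 0.05 s, during which the arm holds its last target.

## Working session

There is one attempt and no reset: what is moved stays moved. The work goes in short steps, Python scripts to look and compute and a shell command to move; the robot and the scene stay as the last step left them, time stands still between calls to the robot, and variables do not carry over. Pictures are saved under pics/ and viewed, and the job is handed in when it is done.

```bash
ls; mkdir -p pics
python3 - <<'E'
from plant import r, viewer
import cv2, numpy as np
s=r.get_state()
for k in s: print(k, np.round(s[k],4))
print(r.tcp_to_tips)
for n in ["scene","side","wrist"]:
    im=viewer.snapshot(n); cv2.imwrite(f"pics/{n}0.png",im[:,:,::-1])
    p=viewer.camera_params(n); print(n,np.round(p["intrinsics"],2).tolist(),np.round(p["world_to_cam"],4).tolist(),p.keys())
    for t in ["stand","canister","post0","mallet_grip","mallet_head","pin","lug","carton","tray","tape","front","pin_top","carousel"]:
        try:
            print(n,t,[(round(d["p"],2),d["bbox"]) for d in viewer.outline_of(n,t)])
        except Exception as e: print(n,t,e)
E
```

```text
pics
clock 0.0
q [ 1.1998  0.69   -0.1945  1.5664  0.1573  0.9025 -0.2151]
qd [ 0.0016 -0.0002  0.     -0.0003 -0.0005  0.0009 -0.0001]
joint_torque [-2.00000e-04 -5.27561e+01 -1.26720e+00 -1.53426e+01 -5.27000e-02
  6.60000e-03  2.00000e-04]
tool_pos [ 0.2459 -0.5739  0.2519]
eef_rot [ 9.796e-01  2.010e-01 -2.000e-04 -9.000e-04]
contact_force [-0.7459  0.114   0.6243]
moment [0.0131 0.0122 0.0323]
opening 1.0032
0.014
scene [[385.65, 0.0, 252.35], [0.0, 385.65, 197.72], [0.0, 0.0, 1.0]] [[0.4574, 0.8891, -0.0146, -0.3802], [-0.544, 0.2928, 0.7863, 0.1579], [0.7034, -0.3517, 0.6176, -1.6675], [0.0, 0.0, 0.0, 1.0]] dict_keys(['intrinsics', 'world_to_cam'])
scene stand [(0.96, [175.0, 184.1, 82.6, 88.9])]
scene canister [(0.58, [186.1, 184.3, 71.1, 85.8])]
scene post0 [(0.82, [188.2, 190.0, 71.2, 79.4])]
scene mallet_grip [(0.59, [222.6, 150.6, 31.3, 35.0]), (0.58, [281.8, 134.3, 65.1, 25.7]), (0.56, [275.5, 164.4, 29.0, 41.4])]
scene mallet_head [(0.93, [227.0, 154.9, 24.9, 30.5]), (0.85, [284.8, 132.5, 64.2, 28.4]), (0.64, [277.5, 166.0, 32.3, 38.4])]
scene pin [(0.6, [176.6, 185.0, 
[... 1169 characters left out ...]
0.1])]
side tray [(0.89, [170.4, 231.5, 40.4, 31.0]), (0.48, [239.3, 245.8, 58.8, 23.0])]
side tape [(0.84, [213.0, 121.0, 22.5, 20.1])]
side front [(0.61, [208.8, 139.0, 72.2, 67.5])]
side pin_top []
side carousel [(0.65, [208.6, 146.7, 61.0, 55.1])]
wrist [[306.33, 0.0, 254.5], [0.0, 306.33, 192.78], [0.0, 0.0, 1.0]] [[0.3938, -0.9192, -0.0002, -0.6246], [0.8813, 0.3776, -0.2841, 0.0387], [0.2613, 0.1117, 0.9588, -0.39], [0.0, 0.0, 0.0, 1.0]] dict_keys(['intrinsics', 'world_to_cam'])
wrist stand []
wrist canister []
wrist post0 []
wrist mallet_grip []
wrist mallet_head []
wrist pin []
wrist lug []
wrist carton []
wrist tray []
wrist tape []
wrist front []
wrist pin_top []
wrist carousel []
```

View pics/scene0.png

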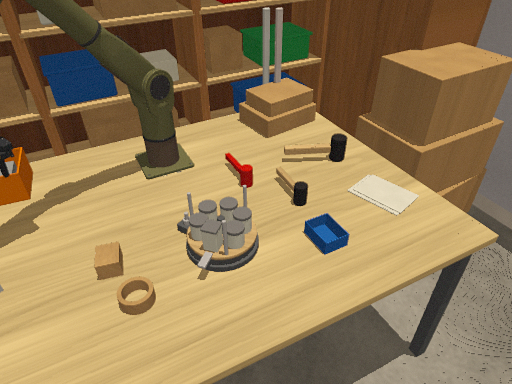

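View pics/side0.png

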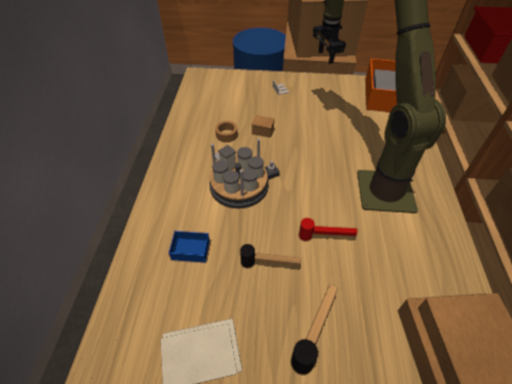

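View pics/wrist0.png

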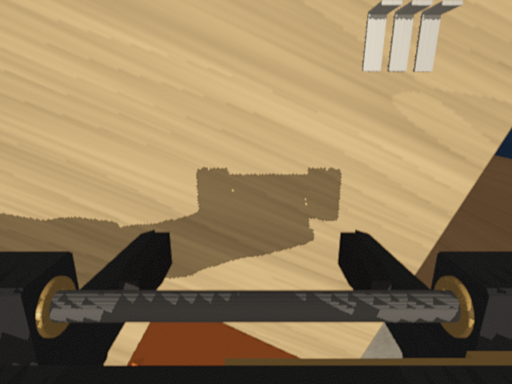

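Run:
```python
import cv2
a=cv2.imread("pics/scene0.png")[120:330,80:360]; cv2.imwrite("pics/sc0.png",cv2.resize(a,None,fx=2.8,fy=2.8,interpolation=cv2.INTER_CUBIC))
a=cv2.imread("pics/side0.png")[105:385,150:370]; cv2.imwrite("pics/si0.png",cv2.resize(a,None,fx=2.1,fy=2.1,interpolation=cv2.INTER_CUBIC))
```

```text
(no output)
```

View pics/sc0.png

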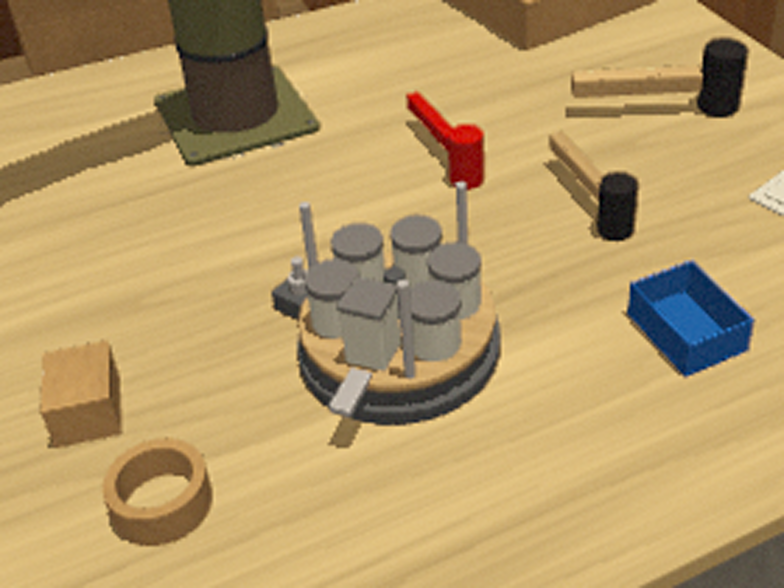

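View pics/si0.png

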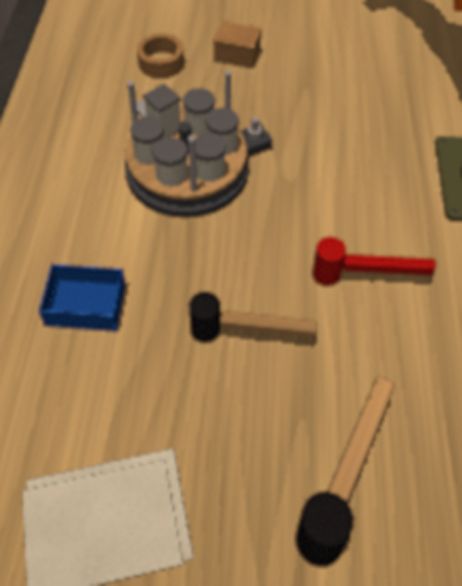

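```bash
cat > h.py <<'E'
from plant import r, viewer
import numpy as np, cv2
from scipy.optimize import least_squares
def ray(cam,uv,p=None):
    p=p or viewer.camera_params(cam); K=p["intrinsics"];T=np.array(p["world_to_cam"])
    d=np.array([(uv[0]-K[0][2])/K[0][0],-(uv[1]-K[1][2])/K[1][1],-1.0])
    R=T[:3,:3]; return -R.T@T[:3,3], R.T@d
def onz(cam,uv,z,p=None):
    c,d=ray(cam,uv,p); return (c+d*(z-c[2])/d[2])[:2]
def proj(cam,P,p=None):
    p=p or viewer.camera_params(cam); K=p["intrinsics"];T=np.array(p["world_to_cam"])
    c=T[:3,:3]@np.asarray(P)+T[:3,3]; return np.array([K[0][2]+K[0][0]*c[0]/-c[2],K[1][2]-K[1][1]*c[1]/-c[2]])
def tri(a,b):
    A=[];B=[]
    for cam,uv in (a,b):
        c,d=ray(cam,uv); d/=np.linalg.norm(d); M=np.eye(3)-np.outer(d,d); A.append(M);B.append(M@c)
    return np.linalg.solve(sum(A),sum(B))
E
python3 - <<'E'
from h import *
sc=lambda u,v:(80+u/2.8,120+v/2.8)
si=lambda u,v:(150+u/2.1,105+v/2.1)
for n,a,b,z in [("headtop",(618,184),(205,304),.08),("hend",(557,137),(315,326),.053),("pin",(296,263),(256,123),.073),
  ("postA",(306,207),(132+96,75),.19),("postB",(461,185),(191,140),.19),("postC",(404,284),(132,85),.19),("lugtip",(345,408),(140,108),.064)]:
    print(n,onz("scene",sc(*a),z).round(3),onz("side",si(*b),z).round(3),tri(("scene",sc(*a)),("side",si(*b))).round(3))
E
```

```text
headtop [0.519 0.356] [0.512 0.362] [0.513 0.36  0.076]
hend [0.355 0.363] [0.342 0.37 ] [0.343 0.368 0.046]
pin [ 0.463 -0.058] [ 0.454 -0.044] [ 0.454 -0.054  0.064]
postA [ 0.517 -0.05 ] [ 0.508 -0.041] [ 0.509 -0.048  0.184]
postB [0.56  0.115] [0.557 0.123] [0.557 0.118 0.186]
postC [ 0.682 -0.007] [ 0.673 -0.001] [ 0.675 -0.006  0.185]
lugtip [ 0.695 -0.088] [ 0.68  -0.075] [ 0.684 -0.085  0.053]
```

```bash
cat >> h.py <<'E'
from scipy.spatial.transform import Rotation as Ro
def plan(pts):
    """pts: list of (x,y,z,heading of tool x deg). prints shift cm, yaw deg from current pose"""
    s=r.get_state(); Rt=Ro.from_quat(s["eef_rot"]).as_matrix(); p=np.array(s["tool_pos"])
    h0=np.degrees(np.arctan2(Rt[1,0],Rt[0,0]))
    print("at",p.round(4),"head",h0.round(2),"q",np.round(s["q"],2),"t",round(s["clock"],2),"op",round(s["opening"],3),"F",np.round(s["contact_force"],1))
    for x in pts:
        d=Rt.T@(np.array(x[:3])-p)*100
        print(x,"->",d.round(2),"yaw",round((h0-x[3]+180)%360-180,2),"dist",np.linalg.norm(d).round(1))
E
python3 - <<'E'
from h import *
plan([(.45,-.40,.30,20),(.56,-.1,.30,10),(.52,.2,.28,0),(.42,.36,.20,-2.7)])
p=viewer.camera_params("wrist");T=np.array(p["world_to_cam"]);c=-T[:3,:3].T@T[:3,3]
s=r.get_state();Rt=Ro.from_quat(s["eef_rot"]).as_matrix()
print("cam in tool",Rt.T@(c-s["tool_pos"]),"look",Rt.T@(-T[2,:3]))
sc=lambda u,v:(80+u/2.8,120+v/2.8)
print("carton",onz("scene",sc(80,370),.06),"tape",onz("scene",sc(158,480),.045))
E
```

```text
at [ 0.2462 -0.5745  0.2527] head 23.2 q [ 1.2   0.69 -0.19  1.57  0.16  0.9  -0.22] t 2.1 op 0.997 F [-0.2 -0.   0.3]
(0.45, -0.4, 0.3, 20) -> [25.61 -8.01 -4.73] yaw 3.2 dist 27.2
(0.56, -0.1, 0.3, 10) -> [ 47.53 -31.25  -4.73] yaw 13.2 dist 57.1
(0.52, 0.2, 0.28, 0) -> [ 55.67 -60.4   -2.73] yaw 23.2 dist 82.2
(0.42, 0.36, 0.2, -2.7) -> [ 52.78 -79.05   5.27] yaw 25.9 dist 95.2
cam in tool [ 0.07365359 -0.00029115 -0.1321205 ] look [-2.84142148e-01 -2.49629598e-04  9.58782133e-01]
carton [ 0.5064781  -0.31921448] tape [ 0.6791346  -0.28056452]
```

```bash
python3 -m inch '[[0,[4,-1,-0.8],0],[0,[8,-2.5,-1.6],1],[0,[12,-4,-2.4],1],[0,[16,-5,-3.2],2],[0,[20,-6.5,-4],3],[0,[25.6,-8,-4.7],3],[0,[29,-12,-4.7],5],[0,[32,-15,-4.7],7],[0,[35,-18,-4.7],9],[0,[38,-21,-4.7],10],[0,[41,-24.5,-4.7],11],[0,[44,-28,-4.7],12],[0,[47.5,-31.2,-4.7],13],[0,[49,-36,-4.4],15],[0,[50.5,-41,-4],17],[0,[52,-46,-3.7],19],[0,[53.4,-50.5,-3.4],20],[0,[54.6,-55.5,-3],22],[0,[55.7,-60.4,-2.7],23],[0,[55.7,-60.4,-2.7],23]]' 30
python3 - <<'E'
from h import *
plan([(.40,.36,.20,-2.7)])
E
```

```text
clock: 4.1
tool_pos: [0.5175, 0.2095, 0.2794]
eef_rot: [1.0, 0.008, -0.001, -0.003]
contact_force: [0.0, 0.6, -0.5]
opening: 0.998
at [0.5175 0.2095 0.2794] head 0.92 q [-0.43  0.56 -0.05  1.74  0.03  0.83 -2.05] t 4.1 op 0.998 F [ 0.   0.6 -0.5]
(0.4, 0.36, 0.2, -2.7) -> [-11.49 -15.19   8.04] yaw 3.62 dist 20.7
```

```bash
python3 -m inch '[[0,[-2.5,-3.5,1.6],1],[0,[-5,-7,3.2],2],[0,[-7.5,-10.5,4.8],3],[0,[-10,-13.5,6.4],3.6],[0,[-11.5,-15.2,8],3.6],[0,[-11.5,-15.2,8],3.6],[0,[-11.5,-15.2,8],3.6]]'
python3 - <<'E'
from h import *
plan([])
p=viewer.camera_params("wrist")
im=viewer.snapshot("wrist"); cv2.imwrite("pics/w1.png",im[:,:,::-1])
for t in ["mallet_head","mallet_grip"]:
  for d in viewer.outline_of("wrist",t):
    print(t,round(d["p"],2),d["bbox"])
for P in [(.515,.359,.08),(.435,.363,.053),(.34,.367,.053)]: print(proj("wrist",P,p).round(1))
E
```

```text
clock: 4.8
tool_pos: [0.4052, 0.3511, 0.1997]
eef_rot: [1.0, -0.03, 0.0, 0.0]
contact_force: [0.6, -0.5, 0.5]
opening: 1.002
at [0.4052 0.3511 0.1997] head -3.39 q [-0.8   0.65 -0.    1.89  0.    0.6  -2.43] t 4.8 op 1.002 F [ 0.6 -0.5  0.5]
mallet_head 0.84 [331.7, 219.4, 75.1, 139.4]
mallet_head 0.82 [201.6, 18.5, 62.1, 225.9]
mallet_head 0.56 [0.0, 226.6, 173.1, 128.4]
mallet_grip 0.85 [331.9, 216.3, 74.2, 142.3]
mallet_grip 0.63 [198.4, 17.4, 66.4, 230.2]
mallet_grip 0.62 [0.0, 223.3, 175.1, 123.8]
[236.   52.8]
[240.  152.8]
[242.9 247.2]
```

View pics/w1.png

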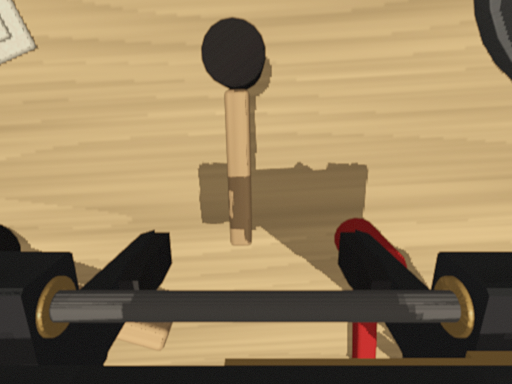

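Run:
```python
from h import *
for n,uv,z in [("head",(234,50),.08),("hend",(241,244),.053),("hroot",(237.5,92),.053),("redhead near",(338,235),.07),("redhead top",(358,220),.07)]:
    print(n,onz("wrist",uv,z).round(4))
si=lambda u,v:(150+u/2.1,105+v/2.1)
for n,uv,z in [("redhead",(331,247),.07),("redend",(434,265),.05),("bigend",(385,380),.05)]: print(n,onz("side",si(*uv),z))
plan([(.432,.358,.035,-3.4)])
```

```text
head [0.5188 0.3593]
hend [0.3451 0.3682]
hroot [0.4895 0.3604]
redhead near [0.3568 0.276 ]
redhead top [0.3707 0.2579]
redhead [0.31735826 0.23055349]
redend [0.14677738 0.23819787]
bigend [0.23962144 0.44959672]
at [0.4066 0.3503 0.2005] head -3.59 q [-0.8   0.65 -0.    1.89  0.    0.6  -2.43] t 4.95 op 0.999 F [0.9 0.6 0.4]
(0.432, 0.358, 0.035, -3.4) -> [ 2.45 -0.92 16.55] yaw -0.19 dist 16.8
```

```bash
python3 -m inch '[[0,[1.5,-0.7,3],-0.7],[0,[3.1,-1.3,6.5],-0.7],[0,[3.2,-1.3,10],-0.7],[0,[3.2,-1.3,13],-0.7],[0,[3.2,-1.3,15],-0.7],[0,[3.2,-1.3,16.2],-0.7],[0,[3.2,-1.3,16.5],-0.7],[0,[3.2,-1.3,16.5],-0.7],[1,[3.2,-1.3,16.5],-0.7],[1,[3.2,-1.3,16.5],-0.7],[1,[3.2,-1.3,16.5],-0.7],[1,[3.2,-1.3,16.5],-0.7],[1,[3.2,-1.3,16.5],-0.7],[1,[3.2,-1.3,16.5],-0.7],[1,[3.2,-1.3,16.5],-0.7],[1,[3.2,-1.3,16.5],-0.7]]' 60
python3 - <<'E'
from h import *
plan([])
im=viewer.snapshot("wrist"); cv2.imwrite("pics/w2.png",im[:,:,::-1])
E
```

```text
clock: 6.55
tool_pos: [0.4375, 0.3627, 0.0347]
eef_rot: [1.0, -0.024, -0.0, 0.0]
contact_force: [-0.4, 0.6, -0.5]
opening: 0.299
at [0.4375 0.3627 0.0347] head -2.71 q [-0.77  0.95 -0.01  1.87  0.02  0.32 -2.41] t 6.55 op 0.299 F [-0.4  0.6 -0.5]
```

View pics/w2.png

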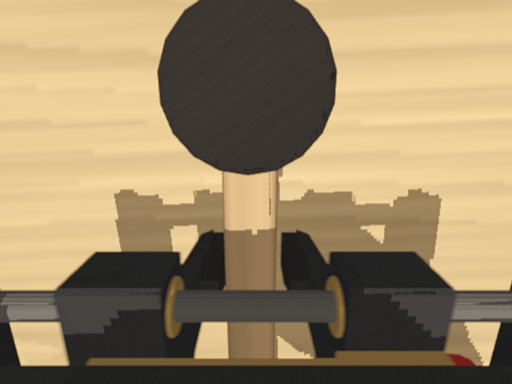

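```bash
python3 -m inch '[[1,[0,0,0],0],[1,[0,0,0],0],[1,[0,0,0],0],[1,[0,0,-0.3],0],[1,[0,0,-1],0],[1,[0,0,-3],0],[1,[0,0,-5],0],[1,[0,0,-8],0],[1,[0,0,-11],0],[1,[0,0,-14],0],[1,[0,0,-17],0],[1,[0,0,-18],0],[1,[0,0,-18],0]]' 60
python3 - <<'E'
from h import *
plan([(.50,.2,.22,10),(.56,.1,.26,20)])
im=viewer.snapshot("wrist"); cv2.imwrite("pics/w3.png",im[:,:,::-1])
im=viewer.snapshot("side"); cv2.imwrite("pics/s3.png",im[:,:,::-1])
E
```

```text
clock: 7.9
tool_pos: [0.4378, 0.3628, 0.2158]
eef_rot: [1.0, -0.024, 0.001, -0.001]
contact_force: [-0.5, -0.6, -4.5]
opening: 0.244
at [0.4378 0.3628 0.2158] head -2.73 q [-0.77  0.66 -0.01  1.79  0.01  0.69 -2.4 ] t 7.9 op 0.244 F [-0.5 -0.6 -4.5]
(0.5, 0.2, 0.22, 10) -> [ 6.99 15.96 -0.44] yaw -12.73 dist 17.4
(0.56, 0.1, 0.26, 20) -> [13.47 25.66 -4.44] yaw -22.73 dist 29.3
```

View pics/w3.png

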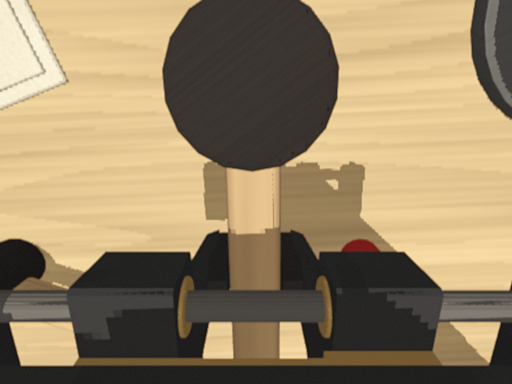

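View pics/s3.png

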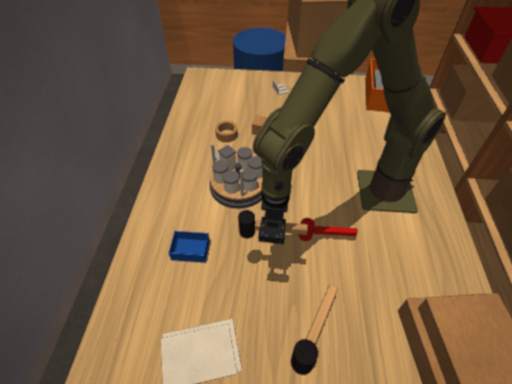

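Run:
```python
from h import *
plan([(.50,.22,.28,10),(.56,.05,.29,40),(.56,-.13,.28,75.6)])
```

```text
at [0.4366 0.3619 0.2134] head -2.71 q [-0.77  0.66 -0.01  1.79  0.01  0.69 -2.4 ] t 8.0 op 0.24 F [-0.7 -0.9 -3.7]
(0.5, 0.22, 0.28, 10) -> [ 6.99 13.89 -6.64] yaw -12.71 dist 16.9
(0.56, 0.05, 0.29, 40) -> [13.79 30.59 -7.62] yaw -42.71 dist 34.4
(0.56, -0.13, 0.28, 75.6) -> [14.64 48.57 -6.58] yaw -78.31 dist 51.2
```

```bash
python3 -m inch '[[1,[0.5,1,-1],-1],[1,[1.5,3,-2.5],-3],[1,[3,6,-4],-6],[1,[4.5,9,-5.5],-9],[1,[6,12,-6.5],-13],[1,[7.5,15,-7],-18],[1,[9,18,-7.5],-23],[1,[10,21,-7.6],-28],[1,[11.5,24,-7.6],-33],[1,[12.5,27,-7.6],-38],[1,[13.5,30,-7.6],-43],[1,[14,33,-7.6],-49],[1,[14.2,36,-7.4],-55],[1,[14.4,39,-7.2],-61],[1,[14.5,42,-7],-67],[1,[14.6,45,-6.8],-73],[1,[14.6,47.5,-6.6],-77],[1,[14.6,48.5,-6.6],-78.3],[1,[14.6,48.5,-6.6],-78.3],[1,[14.6,48.5,-6.6],-78.3]]' 60
python3 - <<'E'
from h import *
plan([])
im=viewer.snapshot("wrist"); cv2.imwrite("pics/w4.png",im[:,:,::-1])
p=viewer.camera_params("wrist")
print([proj("wrist",q,p).round(1) for q in [(.458,-.051,.073),(.583,.023,.0),(.513,-.046,.19),(.688,-.082,.064),(.678,-.004,.19)]])
E
```

```text
clock: 10.0
tool_pos: [0.5598, -0.128, 0.2793]
eef_rot: [0.79, 0.613, -0.001, -0.001]
contact_force: [-0.9, -0.2, -4.7]
opening: 0.243
at [ 0.5598 -0.128   0.2793] head 75.58 q [ 0.41  0.61 -0.44  1.68  0.31  0.92 -0.41] t 10.0 op 0.243 F [-0.9 -0.2 -4.7]
[array([146.2, 126.4]), array([242.5,  35.9]), array([160.9, 112.2]), array([358.4, 100.5]), array([388.6, -22.6])]
```

View pics/w4.png

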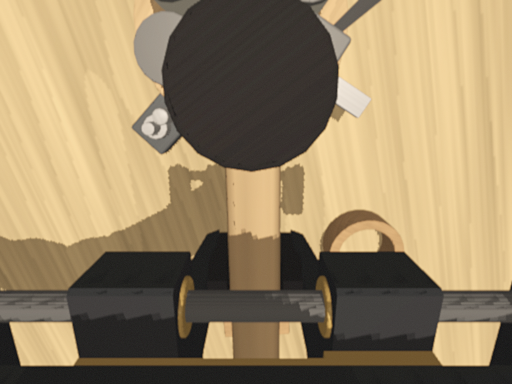

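Run:
```python
import cv2
a=cv2.imread("pics/w4.png")[80:170,100:190]; cv2.imwrite("pics/w4c.png",cv2.resize(a,None,fx=6,fy=6,interpolation=cv2.INTER_CUBIC))
```

```text
(no output)
```

View pics/w4c.png

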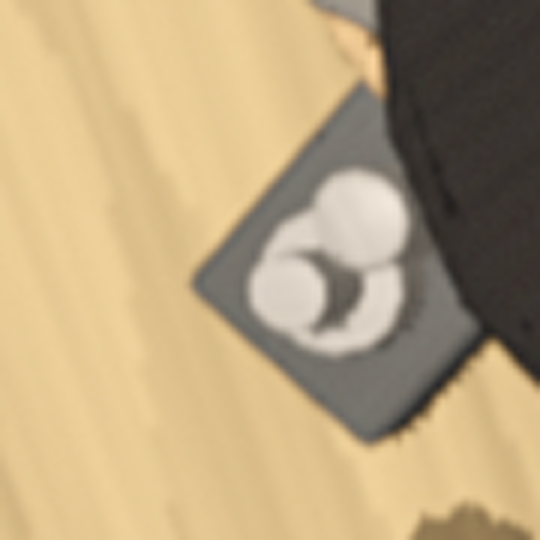

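Run:
```python
from h import *
c=lambda u,v:(100+u/6,80+v/6)
pin=onz("wrist",c(288,292),.073);bush=onz("wrist",c(328,285),.048);post=onz("wrist",c(360,218),.19)
print(pin,bush,post)
h=np.array([np.cos(np.radians(255.6)),np.sin(np.radians(255.6))])
ax=np.array([.583,.023]);P=(pin+[.458,-.051])/2;P=pin
o=(P-ax)/np.linalg.norm(P-ax);print(np.linalg.norm(P-ax),o,np.degrees(np.arctan2(o[1],o[0])))
head=P+.003*o;g=head+.0805*h
plan([(*g,.18,75.6),(*g,.118,75.6),(*g,.082,75.6)])
```

```text
[ 0.45911583 -0.0537382 ] [ 0.45830137 -0.05424763] [ 0.51144399 -0.04850246]
0.14572590313408132 [-0.85011771 -0.52659271] -148.22447460441126
at [ 0.5601 -0.1272  0.2797] head 75.66 q [ 0.41  0.61 -0.44  1.68  0.31  0.92 -0.41] t 10.05 op 0.241 F [-0.3  0.5 -4.1]
(np.float64(0.4365459397208022), np.float64(-0.13328892013605576), 0.18, 75.6) -> [ -3.65 -11.8    9.99] yaw 0.06 dist 15.9
(np.float64(0.4365459397208022), np.float64(-0.13328892013605576), 0.118, 75.6) -> [ -3.66 -11.79  16.19] yaw 0.06 dist 20.4
(np.float64(0.4365459397208022), np.float64(-0.13328892013605576), 0.082, 75.6) -> [ -3.66 -11.78  19.79] yaw 0.06 dist 23.3
```

```bash
python3 -m inch '[[1,[-0.5,-1.5,0],0],[1,[-1,-4,0],0],[1,[-2,-7,0],0],[1,[-3,-9.5,0],0],[1,[-3.6,-11.2,0],0],[1,[-3.7,-11.8,0],0],[1,[-3.7,-11.8,1],0],[1,[-3.7,-11.8,3],0],[1,[-3.7,-11.8,6],0],[1,[-3.7,-11.8,9],0],[1,[-3.7,-11.8,12],0],[1,[-3.7,-11.8,14],0],[1,[-3.7,-11.8,15],0],[1,[-3.7,-11.8,15.4],0],[1,[-3.7,-11.8,15.4],0],[1,[-3.7,-11.8,15.4],0]]' 60
python3 - <<'E'
from h import *
plan([])
for n in ["scene","side"]:
    im=viewer.snapshot(n); cv2.imwrite(f"pics/{n}5.png",im[:,:,::-1])
a=cv2.imread("pics/scene5.png")[140:290,120:280]; b=cv2.imread("pics/side5.png")[100:250,190:350]
cv2.imwrite("pics/c5.png",cv2.resize(np.hstack([a,b]),None,fx=2.5,fy=2.5,interpolation=cv2.INTER_CUBIC))
E
```

```text
clock: 11.65
tool_pos: [0.4378, -0.1351, 0.1273]
eef_rot: [0.79, 0.613, 0.001, 0.001]
contact_force: [-0.5, -0.1, -3.9]
opening: 0.24
at [ 0.4378 -0.1351  0.1273] head 75.6 q [ 0.35  0.72 -0.24  2.17  0.53  0.31 -0.6 ] t 11.65 op 0.24 F [-0.5 -0.1 -3.9]
```

View pics/c5.png

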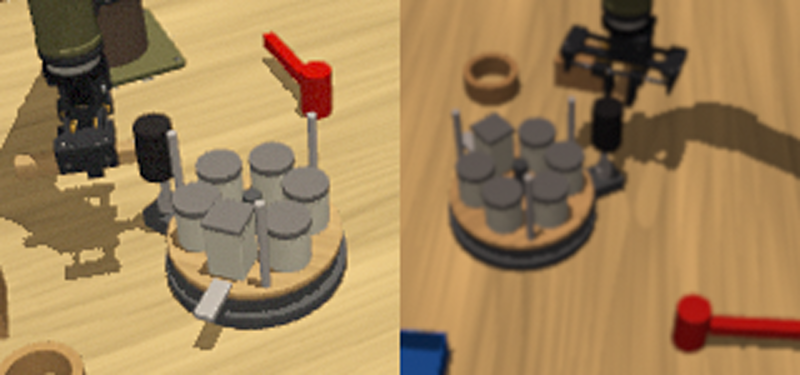

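```bash
python3 -m inch '[[1,[0,0,0.7],0],[1,[0,0,1.3],0],[1,[0,0,1.7],0],[1,[0,0,2.0],0],[1,[0,0,2.4],0],[1,[0,0,2.8],0],[1,[0,0,3.2],0],[1,[0,0,3.6],0],[1,[0,0,4.0],0],[1,[0,0,4.3],0],[1,[0,0,4.4],0],[1,[0,0,4.5],0],[1,[0,0,4.5],0]]' 60
python3 - <<'E'
from h import *
plan([])
for n in ["scene","side","wrist"]:
    im=viewer.snapshot(n); cv2.imwrite(f"pics/{n}6.png",im[:,:,::-1])
a=cv2.imread("pics/scene6.png")[140:290,120:280]; b=cv2.imread("pics/side6.png")[100:250,190:350]
cv2.imwrite("pics/c6.png",cv2.resize(np.hstack([a,b]),None,fx=2.5,fy=2.5,interpolation=cv2.INTER_CUBIC))
E
```

```text
clock: 13.05
tool_pos: [0.4368, -0.1355, 0.0817]
eef_rot: [0.79, 0.613, -0.0, 0.0]
contact_force: [-1.8, -4.3, 3.6]
opening: 0.242
at [ 0.4368 -0.1355  0.0817] head 75.57 q [ 0.28  0.81 -0.13  2.19  0.58  0.17 -0.64] t 13.05 op 0.242 F [-1.8 -4.3  3.6]
```

View pics/c6.png

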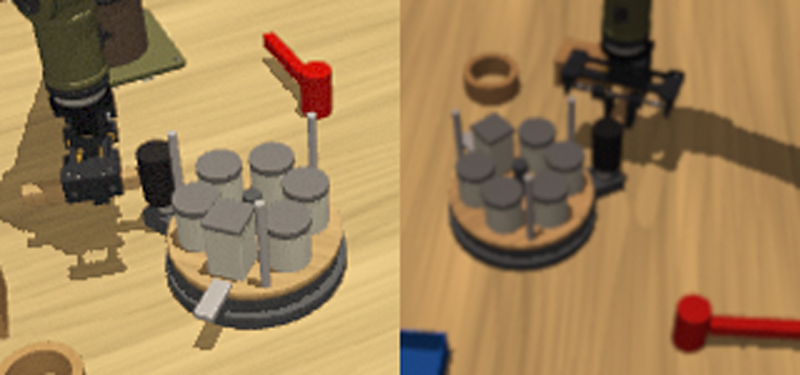

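View pics/wrist6.png

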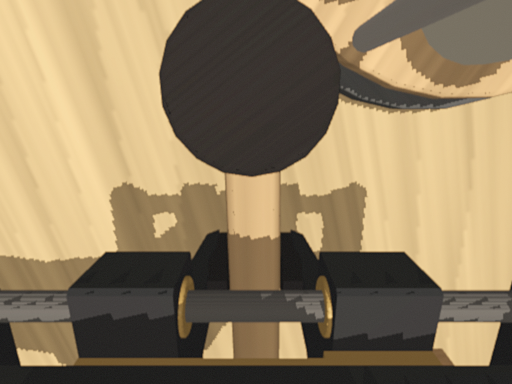

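```bash
python3 -m inch '[[1,[0,0,0.15],0],[1,[0,0,0.3],0],[1,[0,0,0.45],0],[1,[0,0,0.6],0],[1,[0,0,0.6],0]]' 60
python3 - <<'E'
from h import *
plan([])
im=viewer.snapshot("wrist"); cv2.imwrite(f"pics/w7.png",im[:,:,::-1])
E
```

```text
clock: 13.7
tool_pos: [0.4358, -0.137, 0.0762]
eef_rot: [0.791, 0.612, -0.002, 0.001]
contact_force: [-4.2, -7.7, 9.6]
opening: 0.242
at [ 0.4358 -0.137   0.0762] head 75.47 q [ 0.27  0.82 -0.12  2.19  0.59  0.16 -0.64] t 13.7 op 0.242 F [-4.2 -7.7  9.6]
```

View pics/w7.png

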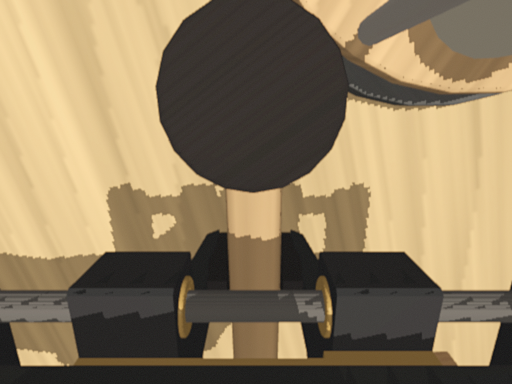

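```bash
python3 -m inch '[[1,[0,0,-1],0],[1,[0,0,-3],0],[1,[0,0,-6],0],[1,[0,0,-10],0],[1,[0,0,-14],0],[1,[0,0,-17],0],[1,[0,0,-19],0],[1,[0.5,1.5,-19.5],0],[1,[1,4.5,-19.5],0],[1,[2,8,-19.5],0],[1,[2.5,11,-19.5],0],[1,[2.8,13,-19.5],0],[1,[2.8,13,-19.5],0],[1,[2.8,13,-19.5],0]]' 60
python3 - <<'E'
from h import *
plan([])
im=viewer.snapshot("wrist"); cv2.imwrite(f"pics/w8.png",im[:,:,::-1])
a=im[:,:,::-1][70:190,80:200]; cv2.imwrite("pics/w8c.png",cv2.resize(a,None,fx=5,fy=5,interpolation=cv2.INTER_CUBIC))
for n in ["scene","side"]:
    im=viewer.snapshot(n); cv2.imwrite(f"pics/{n}8.png",im[:,:,::-1])
a=cv2.imread("pics/scene8.png")[180:240,155:215]; b=cv2.imread("pics/side8.png")[140:200,245:305]
cv2.imwrite("pics/c8.png",cv2.resize(np.hstack([a,b]),None,fx=6,fy=6,interpolation=cv2.INTER_CUBIC))
E
```

```text
clock: 15.15
tool_pos: [0.5693, -0.139, 0.2696]
eef_rot: [0.79, 0.614, -0.0, -0.001]
contact_force: [-1.2, -0.4, -4.1]
opening: 0.243
at [ 0.5693 -0.139   0.2696] head 75.71 q [ 0.43  0.64 -0.46  1.66  0.34  0.92 -0.41] t 15.15 op 0.243 F [-1.2 -0.4 -4.1]
```

View pics/w8c.png

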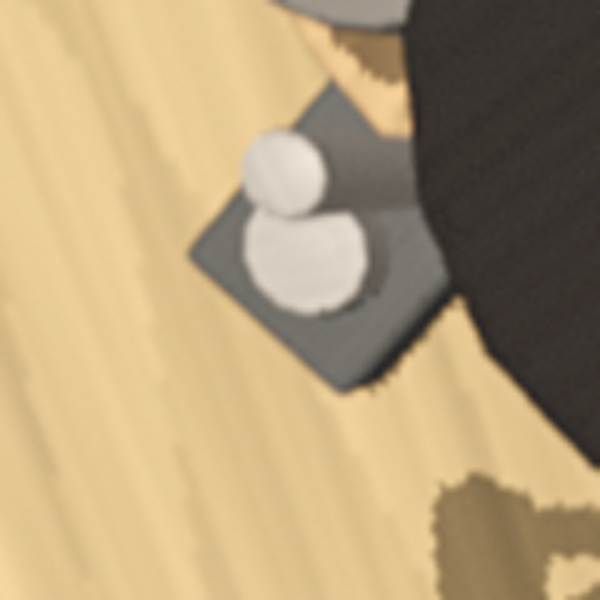

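View pics/c8.png

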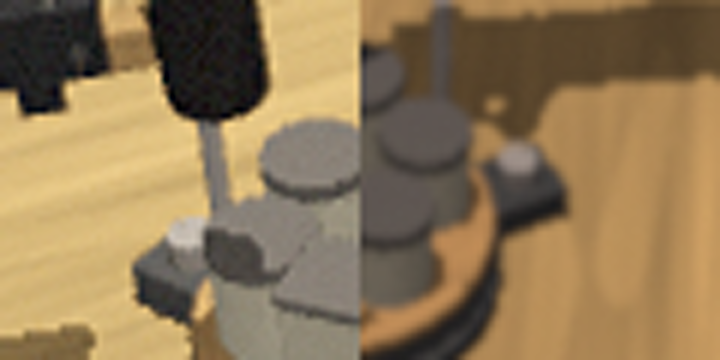

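View pics/w8.png

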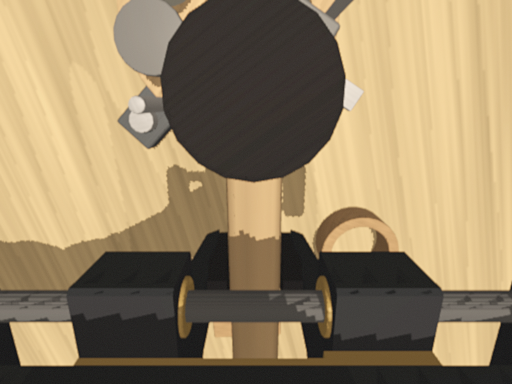

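Run:
```python
from h import *
plan([(.56,.05,.29,40),(.50,.22,.28,10),(.438,.363,.15,-2.7),(.438,.363,.036,-2.7)])
```

```text
at [ 0.5687 -0.1399  0.2704] head 75.64 q [ 0.43  0.64 -0.46  1.66  0.34  0.92 -0.41] t 15.3 op 0.238 F [-0.5 -0.5 -4.4]
(0.56, 0.05, 0.29, 40) -> [18.18 -5.55 -1.96] yaw 35.64 dist 19.1
(0.5, 0.22, 0.28, 10) -> [ 33.16 -15.58  -0.95] yaw 65.64 dist 36.6
(0.438, 0.363, 0.15, -2.7) -> [ 45.48 -25.11  12.07] yaw 78.34 dist 53.3
(0.438, 0.363, 0.036, -2.7) -> [ 45.48 -25.09  23.47] yaw 78.34 dist 57.0
```

```bash
python3 -m inch '[[1,[1,-0.3,-0.5],2],[1,[3.5,-1,-1],7],[1,[6.5,-2,-1.4],13],[1,[9.5,-3,-1.7],19],[1,[12.5,-4,-1.9],25],[1,[15.5,-4.8,-2],31],[1,[18.2,-5.6,-2],36],[1,[21,-7.5,-1.8],42],[1,[24,-9.5,-1.6],48],[1,[27,-11.5,-1.4],54],[1,[30,-13.5,-1.2],60],[1,[33,-15.6,-1],65],[1,[36,-18,1],68],[1,[39,-20.5,4],71],[1,[42,-22.7,7],75],[1,[44.5,-24.3,10],77.5],[1,[45.4,-25,12],78.3],[1,[45.4,-25,12],78.3],[1,[45.4,-25,12],78.3]]' 60
python3 - <<'E'
from h import *
plan([(.438,.363,.036,-2.7)])
E
```

```text
clock: 17.2
tool_pos: [0.4406, 0.3608, 0.1511]
eef_rot: [1.0, -0.024, -0.0, 0.0]
contact_force: [0.2, -1.0, -4.3]
opening: 0.247
at [0.4406 0.3608 0.1511] head -2.71 q [-0.75  0.76 -0.03  1.83  0.04  0.56 -2.42] t 17.2 op 0.247 F [ 0.2 -1.  -4.3]
(0.438, 0.363, 0.036, -2.7) -> [-0.26 -0.22 11.51] yaw -0.01 dist 11.5
```

```bash
python3 -m inch '[[1,[0,0,2],0],[1,[0,0,5],0],[1,[0,0,8],0],[1,[0,0,10],0],[1,[0,0,11],0],[1,[0,0,11.4],0],[1,[0,0,11.6],0],[1,[0,0,11.7],0],[1,[0,0,11.8],0],[1,[0,0,11.8],0]]' 20
python3 - <<'E'
from h import *
plan([])
E
```

```text
clock: 18.2
tool_pos: [0.441, 0.3615, 0.0341]
eef_rot: [1.0, -0.024, 0.0, -0.0]
contact_force: [-4.8, -1.4, 6.7]
opening: 0.248
at [0.441  0.3615 0.0341] head -2.74 q [-0.76  0.95 -0.02  1.87  0.05  0.32 -2.43] t 18.2 op 0.248 F [-4.8 -1.4  6.7]
```

```bash
python3 -m inch '[[0.7,[0,0,0],0],[0.6,[0,0,0],0],[0.4,[0,0,0],0],[0.2,[0,0,0],0],[0,[0,0,0],0],[0,[0,0,0],0],[0,[0,0,0],0],[0,[0,0,0],0],[0,[0,0,-1],0],[0,[0,0,-3],0],[0,[0,0,-7],0],[0,[0,0,-12],0],[0,[0,0,-16],0],[0,[0,0,-18],0],[0,[0,0,-18],0]]'
python3 - <<'E'
from h import *
plan([])
im=viewer.snapshot("wrist"); cv2.imwrite(f"pics/w9.png",im[:,:,::-1])
E
```

```text
clock: 19.7
tool_pos: [0.4422, 0.3628, 0.2167]
eef_rot: [1.0, -0.024, 0.003, -0.003]
contact_force: [-0.1, 0.3, -0.8]
opening: 1.003
at [0.4422 0.3628 0.2167] head -2.72 q [-0.75  0.66 -0.03  1.78  0.03  0.7  -2.42] t 19.7 op 1.003 F [-0.1  0.3 -0.8]
```

View pics/w9.png

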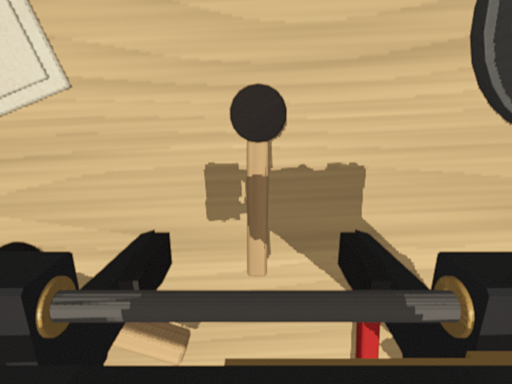

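Run:
```python
from h import *
plan([(.52,.2,.29,10),(.56,.05,.33,40),(.542,-.13,.36,75)])
```

```text
at [0.4412 0.362  0.2146] head -2.71 q [-0.75  0.66 -0.03  1.78  0.03  0.69 -2.42] t 19.75 op 1.003 F [-0.9 -0.2 -0.2]
(0.52, 0.2, 0.29, 10) -> [ 8.66 15.79 -7.56] yaw -12.71 dist 19.5
(0.56, 0.05, 0.33, 40) -> [ 13.38  30.58 -11.58] yaw -42.71 dist 35.3
(0.542, -0.13, 0.36, 75) -> [ 12.44  48.64 -14.63] yaw -77.71 dist 52.3
```

```bash
python3 -m inch '[[0,[1,2,-1],-1],[0,[3,5.5,-3],-4],[0,[5,9,-4.5],-7],[0,[7,12.5,-6],-10],[0,[8.7,15.8,-7.5],-13],[0,[10,19.5,-8.5],-20],[0,[11,23,-9.5],-28],[0,[12,27,-10.5],-35],[0,[13.4,30.6,-11.5],-43],[0,[13.2,34.5,-12.3],-51],[0,[13,38.5,-13],-59],[0,[12.8,42.5,-13.7],-67],[0,[12.5,46,-14.3],-74],[0,[12.4,48.6,-14.6],-77.7],[0,[12.4,48.6,-14.6],-77.7],[0,[12.4,48.6,-14.6],-77.7]]'
python3 - <<'E'
from h import *
plan([])
im=viewer.snapshot("wrist"); cv2.imwrite(f"pics/w10.png",im[:,:,::-1])
im=im[:,:,::-1][0:240,120:390]
cv2.imwrite("pics/w10c.png",cv2.resize(im,None,fx=2.5,fy=2.5,interpolation=cv2.INTER_CUBIC))
E
```

```text
clock: 21.35
tool_pos: [0.5409, -0.1295, 0.3575]
eef_rot: [0.794, 0.608, -0.0, -0.001]
contact_force: [-0.0, 0.2, -0.4]
opening: 1.001
at [ 0.5409 -0.1295  0.3575] head 74.89 q [ 0.44  0.51 -0.46  1.62  0.25  1.08 -0.36] t 21.35 op 1.001 F [-0.   0.2 -0.4]
```

View pics/w10c.png

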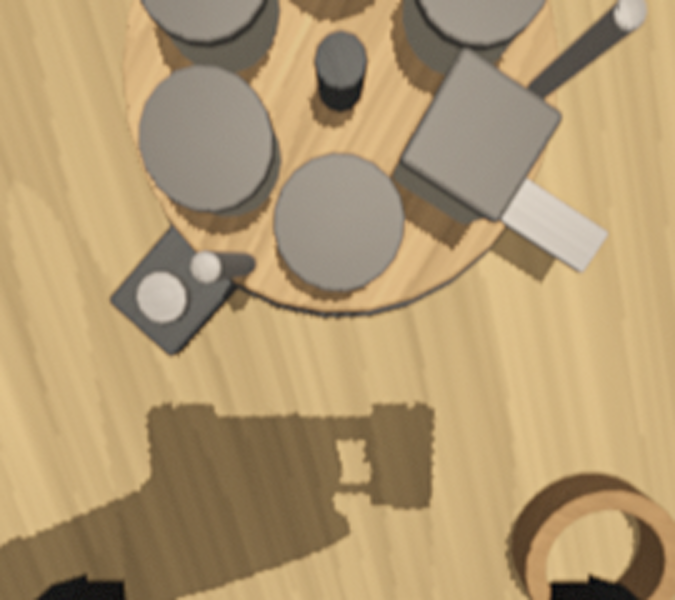

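Run:
```python
from h import *
p=viewer.camera_params("wrist")
c=lambda u,v:(120+u/2.5,v/2.5)
def W(u,v,z): return onz("wrist",c(u,v),z,p)
bush=W(162,297,.048);p2=W(206,267,.19);p0=W(630,12,.19)
lug=(W(607,235,.064)+W(580,271,.064))/2
can=np.mean([W(*q,.144) for q in [(467,50),(561,117),(498,219),(400,158)]],0)
r1=W(206,139,.126);r2=W(339,222,.126)
print("bush",bush,"p2",p2,"p0",p0,"lug",lug,"can",can,"r",r1,r2)
obs=[(p2,.1,270),(p0,.1,30),(lug,.158,0),(can,.068,0),(r1,.068,240),(r2,.068,300)]
def res(x):
    o=[]
    for q,rr,a in obs:
        t=x[2]+np.radians(a); o+=list(q-x[:2]-rr*np.array([np.cos(t),np.sin(t)]))
    o.append((np.linalg.norm(bush-x[:2])-.145)); return o
s=least_squares(res,[.583,.023,-.79]); print(s.x[:2],np.degrees(s.x[2]),np.round(np.array(s.fun)*1000,1))
f=np.degrees(np.arctan2(*(bush-s.x[:2])[::-1])); print("front",f,"carousel",np.degrees(s.x[2])-f)
P=lambda a:s.x[:2]+.1*np.array([np.cos(np.radians(a)),np.sin(np.radians(a))])
a0=np.degrees(s.x[2])+30
print("post0 now",P(a0),a0,"final",P(f+30))
plan([(*P(a0),.30,164),(*P(a0),.167,164)])
```

```text
bush [ 0.45939107 -0.05313347] p2 [ 0.51141393 -0.04825348] p0 [ 0.67883247 -0.00521368] lug [ 0.69238988 -0.09104741] can [ 0.63034053 -0.02697169] r [0.51741232 0.00508557] [ 0.56478744 -0.0432269 ]
[0.58296295 0.02193934] -45.78361443045155 [ 0.1 -0.5 -0.4  0.  -0.8  0.3 -0.  -0.2  0.4 -0.2  0.3  0.3 -0.4]
front -148.72034255781338 carousel 102.93672812736183
post0 now [ 0.67919253 -0.00526117] -15.78361443045155 final [ 0.53490946 -0.06575823]
at [ 0.5412 -0.1283  0.3577] head 75.03 q [ 0.43  0.51 -0.46  1.62  0.25  1.08 -0.36] t 21.4 op 1.005 F [-0.6  0.1  0.6]
(np.float64(0.6791925310208093), np.float64(-0.005261170841362812), 0.3, 164) -> [15.44 10.17  5.77] yaw -88.97 dist 19.4
(np.float64(0.6791925310208093), np.float64(-0.005261170841362812), 0.167, 164) -> [15.43 10.2  19.07] yaw -88.97 dist 26.6
```

```bash
python3 -m inch '[[0,[1,1,0],-4],[0,[3,2,0.5],-12],[0,[5,3.5,1],-20],[0,[7,5,1.5],-28],[0,[9,6,2],-36],[0,[11,7,2.5],-44],[0,[13,8.5,3],-52],[0,[14,9.5,3.5],-60],[0,[15,10,4],-68],[0,[15.4,10.2,5],-76],[0,[15.4,10.2,6],-84],[0,[15.4,10.2,6],-89],[0,[15.4,10.2,6],-89],[0,[15.4,10.2,6],-89],[0,[15.4,10.2,6],-89]]' 40
python3 - <<'E'
from h import *
plan([(.6792,-.0053,.167,164)])
E
```

```text
clock: 22.9
tool_pos: [0.6799, -0.0063, 0.2989]
eef_rot: [0.139, 0.99, 0.0, 0.0]
contact_force: [0.4, -0.7, -0.2]
opening: 1.0
at [ 0.6799 -0.0063  0.2989] head 163.97 q [ 0.31  0.82 -0.81  1.3   0.59  1.26  0.78] t 22.9 op 1.0 F [ 0.4 -0.7 -0.2]
(0.6792, -0.0053, 0.167, 164) -> [ 0.1   0.07 13.19] yaw -0.03 dist 13.2
```

```bash
python3 -m inch '[[0,[0.1,0,1],0],[0,[0.1,0,3],0],[0,[0.1,0,6],0],[0,[0.1,0,9],0],[0,[0.1,0,11.5],0],[0,[0.1,0,12.8],0],[0,[0.1,0,13.2],0],[1,[0.1,0,13.2],0],[1,[0.1,0,13.2],0],[1,[0.1,0,13.2],0],[1,[0.1,0,13.2],0],[1,[0.1,0,13.2],0],[1,[0.1,0,13.2],0],[1,[0.1,0,13.2],0],[1,[0.1,0,13.2],0],[1,[0.1,0,13.2],0],[1,[0.1,0,13.2],0],[1,[0.1,0,13.2],0],[1,[0.1,0,13.2],0]]' 40
python3 - <<'E'
from h import *
plan([])
im=viewer.snapshot("wrist"); cv2.imwrite(f"pics/w11.png",im[:,:,::-1])
E
```

```text
clock: 24.8
tool_pos: [0.6789, -0.0072, 0.1667]
eef_rot: [0.139, 0.99, -0.0, -0.0]
contact_force: [-0.1, 0.0, 0.1]
opening: 0.122
at [ 0.6789 -0.0072  0.1667] head 163.99 q [ 0.3   0.95 -0.74  1.45  0.7   1.02  0.68] t 24.8 op 0.122 F [-0.1  0.   0.1]
```

View pics/w11.png

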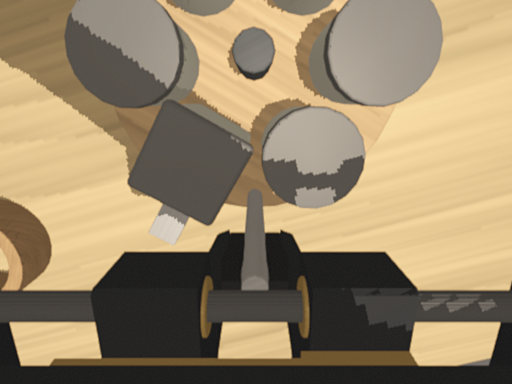

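Run:
```python
from h import *
ax=np.array([.583,.0219]);s=r.get_state();a=np.degrees(np.arctan2(*(np.array(s["tool_pos"])[:2]-ax)[::-1]));print(a)
L=[]
aa=np.linspace(a,-118.72,19)
plan([(*(ax+.1*np.array([np.cos(np.radians(t)),np.sin(np.radians(t))])),.167,180+t-a-16) for t in aa])
```

```text
-16.83284939401282
at [ 0.679  -0.0071  0.1667] head 163.99 q [ 0.3   0.95 -0.74  1.45  0.7   1.02  0.68] t 24.85 op 0.123 F [ 0.6 -0.1 -0.1]
(np.float64(0.678715362957808), np.float64(-0.00705806094777553), 0.167, np.float64(164.0)) -> [ 0.03  0.   -0.03] yaw -0.01 dist 0.0
(np.float64(0.6753924632298834), np.float64(-0.016357453369436867), 0.167, np.float64(158.33960274411183)) -> [ 0.09 -0.99 -0.03] yaw 5.65 dist 1.0
(np.float64(0.6711685488558056), np.float64(-0.0252837577208665), 0.167, np.float64(152.67920548822363)) -> [ 0.25 -1.96 -0.03] yaw 11.31 dist 2.0
(np.float64(0.6660848116014618), np.float64(-0.03374992435888466), 0.167, np.float64(147.01880823233546)) -> [ 0.5  -2.91 -0.03] yaw 16.97 dist 3.0
(np.float64(0.6601908282565951), np.float64(-0.041673390919950384), 0.167, np.float64(141.3584109764473)) -> [ 0.85 -3.84 -0.03] yaw 22.64 dist 3.9
(np.float64(0.6535440771601548), np.float64(-0.04897688747131969), 0.167, np.float64(135.6980137205591)) -> [ 1.29 -4.72 -0.03] yaw 28.3 dist 4.9
(np.float64(0.6462093776694552), np.float64(-0.055589190050226875), 0.167, np.float64(1
[... 1132 characters left out ...]
loat64(-0.07753779137988007), 0.167, np.float64(84.75443841756552)) -> [ 8.3  -9.71 -0.03] yaw 79.24 dist 12.8
(np.float64(0.5626549492823645), np.float64(-0.0760085231800421), 0.167, np.float64(79.09404116167732)) -> [ 9.28 -9.83 -0.03] yaw 84.9 dist 13.5
(np.float64(0.5530972440076769), np.float64(-0.0735244475177278), 0.167, np.float64(73.43364390578915)) -> [10.27 -9.85 -0.03] yaw 90.56 dist 14.2
(np.float64(0.5438311514919477), np.float64(-0.07010978918872306), 0.167, np.float64(67.77324664990098)) -> [11.25 -9.78 -0.03] yaw 96.22 dist 14.9
(np.float64(0.5349470350048359), np.float64(-0.06579784806466768), 0.167, np.float64(62.11284939401281)) -> [12.22 -9.61 -0.03] yaw 101.88 dist 15.6
```

```bash
python3 -m inch '[[1,[0.03,-0.5,0],3],[1,[0.1,-1,0],5.7],[1,[0.25,-2,0],11.3],[1,[0.5,-2.9,0],17],[1,[0.85,-3.8,0],22.6],[1,[1.3,-4.7,0],28.3],[1,[1.8,-5.55,0],34],[1,[2.4,-6.35,0],39.6],[1,[3.1,-7.05,0],45.3],[1,[3.85,-7.7,0],51],[1,[4.65,-8.3,0],56.6],[1,[5.5,-8.75,0],62.3],[1,[6.4,-9.2,0],68],[1,[7.35,-9.5,0],73.6],[1,[8.3,-9.7,0],79.2],[1,[9.3,-9.85,0],85],[1,[10.25,-9.85,0],90.5],[1,[11.25,-9.8,0],96.2],[1,[11.25,-9.8,0],96.2]]' 40
python3 - <<'E'
from h import *
plan([(.5349,-.0658,.167,62.1)])
im=viewer.snapshot("wrist"); cv2.imwrite(f"pics/w12.png",im[:,:,::-1])
E
```

```text
clock: 26.75
tool_pos: [0.5426, -0.0721, 0.1666]
eef_rot: [0.831, 0.557, -0.002, 0.001]
contact_force: [-0.5, -5.5, -0.7]
opening: 0.118
at [ 0.5426 -0.0721  0.1666] head 67.68 q [ 0.22  0.72 -0.29  1.88  0.35  0.59 -0.68] t 26.75 op 0.118 F [-0.5 -5.5 -0.7]
(0.5349, -0.0658, 0.167, 62.1) -> [ 0.29 -0.95 -0.04] yaw 5.58 dist 1.0
```

View pics/w12.png

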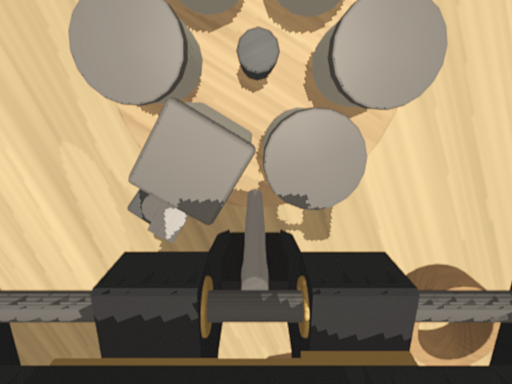

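```bash
python3 -m inch '[[1,[0.05,-0.3,0],2],[1,[0.1,-0.6,0],4],[1,[0.2,-0.9,0],5.6],[1,[0.2,-1.0,0],5.6],[1,[0.2,-1.0,0],5.6],[1,[0.2,-1.0,0],5.6],[1,[0.2,-1.0,0],5.6]]' 40
python3 - <<'E'
from h import *
plan([(.5349,-.0658,.167,62.1)])
for n in ["wrist","side","scene"]:
    im=viewer.snapshot(n); cv2.imwrite(f"pics/{n}13.png",im[:,:,::-1])
a=cv2.imread("pics/wrist13.png")[0:260,50:460]
cv2.imwrite("pics/w13c.png",cv2.resize(a,None,fx=1.95,fy=1.95,interpolation=cv2.INTER_CUBIC))
a=cv2.imread("pics/scene13.png")[160:280,140:280]; b=cv2.imread("pics/side13.png")[110:230,180:320]
cv2.imwrite("pics/c13.png",cv2.resize(np.hstack([a,b]),None,fx=2.8,fy=2.8,interpolation=cv2.INTER_CUBIC))
E
```

```text
clock: 27.5
tool_pos: [0.535, -0.0684, 0.1666]
eef_rot: [0.856, 0.516, -0.002, 0.002]
contact_force: [-1.2, -8.6, -0.8]
opening: 0.12
at [ 0.535  -0.0684  0.1666] head 62.15 q [ 0.19  0.71 -0.26  1.9   0.32  0.57 -0.76] t 27.5 op 0.12 F [-1.2 -8.6 -0.8]
(0.5349, -0.0658, 0.167, 62.1) -> [ 0.22 -0.13 -0.04] yaw 0.05 dist 0.3
```

View pics/w13c.png

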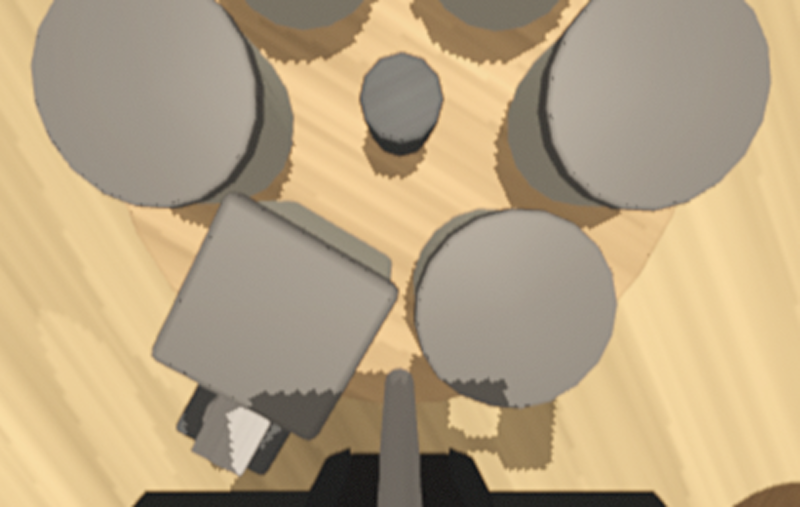

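View pics/c13.png

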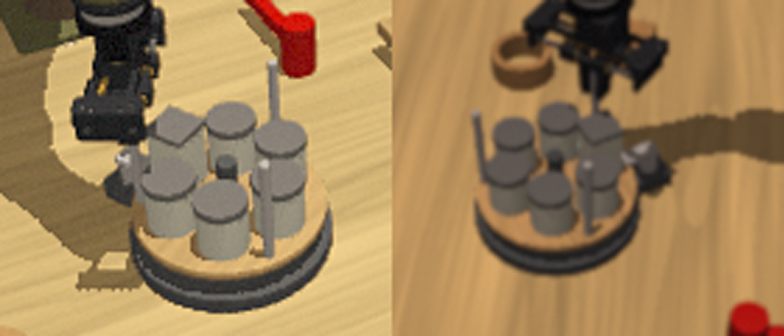

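```bash
cat > m.py <<'E'
from h import *
def fit(C,rA,rB,rC,lugs,f=1.95,off=(50,0),free=True):
    p=viewer.camera_params("wrist")
    W=lambda q,z: onz("wrist",(off[0]+q[0]/f,off[1]+q[1]/f),z,p)
    can=np.mean([W(q,.144) for q in C],0)
    obs=[(can,.068,0)]
    for q,a in ((rA,300),(rB,60),(rC,120)):
        if q: obs.append((W(q,.126),.068,a))
    if lugs: obs.append(((W(lugs[0],.064)+W(lugs[1],.064))/2,.158,0))
    for fixed in (True,False):
        def res(x):
            c=np.array([.58296,.02194]) if fixed else x[1:]
            o=[]
            for q,rr,a in obs:
                t=x[0]+np.radians(a); o+=list(q-c-rr*np.array([np.cos(t),np.sin(t)]))
            return o
        s=least_squares(res,[np.radians(-148.7)]+([] if fixed else [.583,.022]))
        print("angle",np.degrees(s.x[0]),"carousel",np.degrees(s.x[0])+148.72,s.x[1:],np.round(np.array(s.fun)*1000,1))
E
python3 - <<'E'
from m import *
fit([(232,193),(397,291),(314,439),(154,355)],(147,95),(514,308),(655,95),[(192,448),(240,473)])
p=viewer.camera_params("wrist")
print([ (proj("wrist",q,p)-[50,0])*1.95 for q in [(.4594,-.0531,.048),(.58296+.158*np.cos(np.radians(-148.72)),.02194+.158*np.sin(np.radians(-148.72)),.064)]])
E
```

```text
angle -147.7176723266077 carousel 1.0023276733923012 [] [ 0.3 -1.3  0.1 -2.6 -0.9  0.1 -1.7 -1.9  0.6  0.5]
angle -148.00114354489645 carousel 0.7188564551035483 [0.58285133 0.0207024 ] [ 0.6 -0.4  0.1 -1.6 -0.4  1.3 -1.4 -0.4  1.2  1. ]
[array([233.43368945, 420.36591057]), array([209.6355082 , 459.11042737])]
```

```bash
python3 -m inch '[[1,[0.1,-0.1,0],0.5],[1,[0.2,-0.15,0],0.9],[1,[0.2,-0.15,0],0.9],[1,[0.2,-0.15,0],0.9],[1,[0.2,-0.15,0],0.9]]' 60
python3 - <<'E'
from h import *
plan([(.5349,-.0658,.167,62.1)])
im=viewer.snapshot("wrist"); cv2.imwrite("pics/wrist14.png",im[:,:,::-1])
a=cv2.imread("pics/wrist14.png")[0:260,50:460]
cv2.imwrite("pics/w14c.png",cv2.resize(a,None,fx=1.95,fy=1.95,interpolation=cv2.INTER_CUBIC))
E
```

```text
clock: 28.15
tool_pos: [0.5337, -0.0677, 0.1666]
eef_rot: [0.861, 0.509, -0.003, 0.002]
contact_force: [-2.3, -12.4, 1.1]
opening: 0.117
at [ 0.5337 -0.0677  0.1666] head 61.16 q [ 0.19  0.71 -0.25  1.91  0.32  0.57 -0.78] t 28.15 op 0.117 F [ -2.3 -12.4   1.1]
(0.5349, -0.0658, 0.167, 62.1) -> [ 0.22  0.01 -0.04] yaw -0.94 dist 0.2
```

View pics/w14c.png

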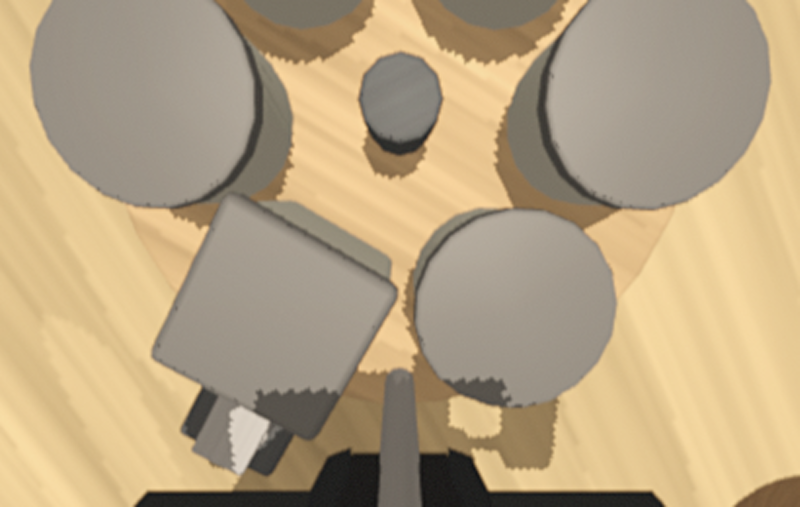

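```bash
python3 - <<'E'
from m import *
fit([(232,193),(397,291),(314,439),(154,355)],(146,95),(514,308),(655,95),[(195,452),(242,474)])
E
python3 -m inch '[[1,[-0.1,0,0],0],[1,[-0.3,0,0],0],[1,[-0.4,0,0],0],[1,[-0.4,0,0],0],[1,[-0.4,0,0],0]]' 60
python3 - <<'E'
from h import *
plan([])
im=viewer.snapshot("wrist"); cv2.imwrite("pics/wrist15.png",im[:,:,::-1])
a=cv2.imread("pics/wrist15.png")[0:260,50:460]
cv2.imwrite("pics/w15c.png",cv2.resize(a,None,fx=1.95,fy=1.95,interpolation=cv2.INTER_CUBIC))
a=cv2.imread("pics/wrist15.png")[90:240,110:260]
cv2.imwrite("pics/w15d.png",cv2.resize(a,None,fx=4,fy=4,interpolation=cv2.INTER_CUBIC))
E
```

```text
angle -148.30554239654742 carousel 0.41445760345257554 [] [ 0.3 -1.   0.3 -2.3 -1.2 -0.1 -1.9 -2.5  0.4 -0.4]
angle -148.63561014586736 carousel 0.08438985413263822 [0.58278236 0.02046305] [ 0.7  0.1  0.3 -1.1 -0.6  1.4 -1.5 -0.7  1.   0.3]
clock: 28.7
tool_pos: [0.5337, -0.0677, 0.1666]
eef_rot: [0.86, 0.51, -0.0, 0.001]
contact_force: [0.7, -6.5, -2.4]
opening: 0.118
at [ 0.5337 -0.0677  0.1666] head 61.32 q [ 0.19  0.71 -0.26  1.91  0.32  0.56 -0.77] t 28.7 op 0.118 F [ 0.7 -6.5 -2.4]
```

View pics/w15c.png

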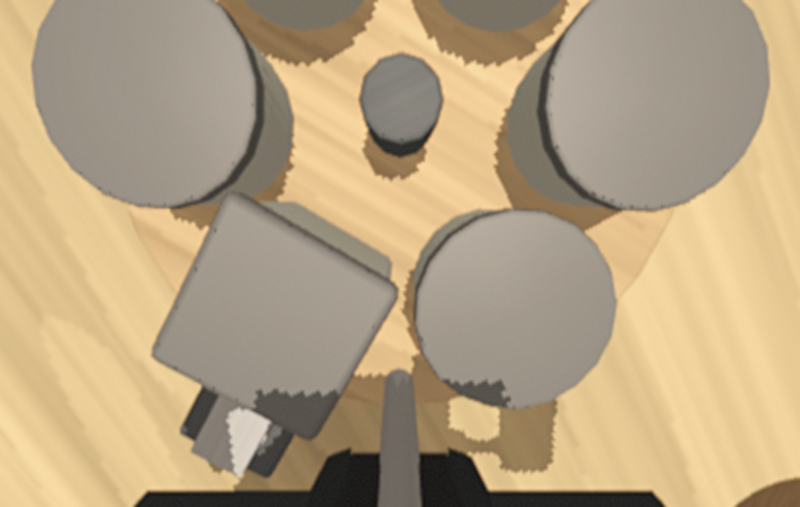

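View pics/w15d.png

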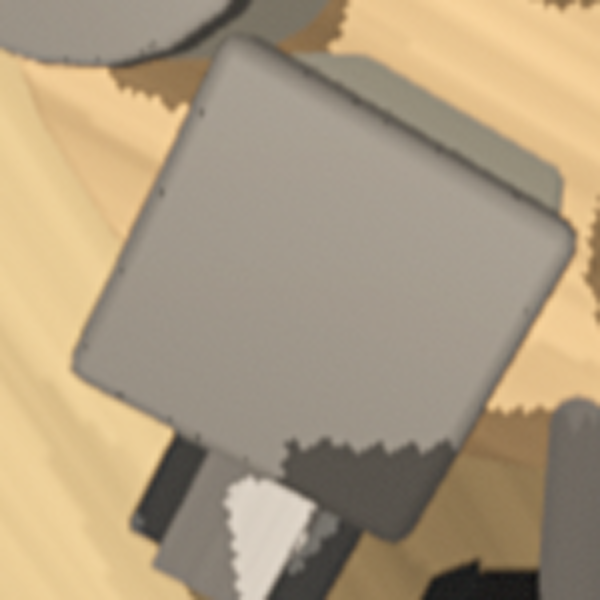

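Run:
```python
from h import *
p=viewer.camera_params("wrist");im=cv2.imread("pics/wrist15.png")
ax=np.array([.58296,.02194])
def pt(rad,t,z,da=0):
    a=np.radians(-148.72);a2=np.radians(-148.72+da)
    e=np.array([np.cos(a2),np.sin(a2)]);n=np.array([-e[1],e[0]])
    return proj("wrist",(*(ax+rad*e+t*n),z),p)
S=5;a=im[130:240,110:230];a=cv2.resize(a,None,fx=S,fy=S,interpolation=cv2.INTER_CUBIC)
q=lambda P:tuple(int(round(v)) for v in ((P-[110,130])*S+S/2))
for t in (-.012,.012): cv2.line(a,q(pt(.112,t,.064)),q(pt(.158,t,.064)),(0,255,0),1)
cv2.line(a,q(pt(.158,-.012,.064)),q(pt(.158,.012,.064)),(0,255,0),1)
for t in (-.025,.025): cv2.line(a,q(pt(.112,t,.03)),q(pt(.173,t,.03)),(0,0,255),1)
C=[pt(.068+i*.0255,j*.0255,.144) for i,j in ((1,1),(1,-1),(-1,-1),(-1,1))]
for i in range(4): cv2.line(a,q(C[i]),q(C[(i+1)%4]),(255,0,0),1)
cv2.imwrite("pics/ov.png",a)
```

```text
(no output)
```

View pics/ov.png

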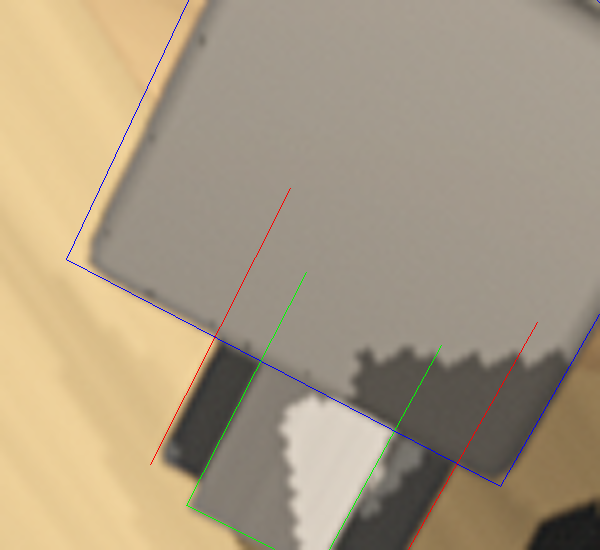

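```bash
python3 -m inch '[[1,[0,0,0],0],[1,[0,0,0],0],[1,[0,0,0],0],[1,[0,0,0],0],[1,[0,0,0],0],[1,[0,0,0],0],[1,[0,0,0],0],[1,[0,0,0],0],[1,[0,0,0],0],[1,[0,0,0],0]]' 60
python3 - <<'E'
from h import *
plan([])
for n in ["side","wrist"]:
    im=viewer.snapshot(n); cv2.imwrite(f"pics/{n}16.png",im[:,:,::-1])
a=cv2.imread("pics/wrist16.png").astype(float);b=cv2.imread("pics/wrist15.png").astype(float);print(np.abs(a-b).mean())
a=cv2.imread("pics/side16.png")[100:290,160:370];cv2.imwrite("pics/s16c.png",cv2.resize(a,None,fx=3,fy=3,interpolation=cv2.INTER_CUBIC))
E
```

```text
clock: 29.75
tool_pos: [0.5337, -0.0677, 0.1666]
eef_rot: [0.86, 0.51, -0.0, 0.001]
contact_force: [2.2, -5.6, -2.2]
opening: 0.117
at [ 0.5337 -0.0677  0.1666] head 61.32 q [ 0.19  0.71 -0.26  1.91  0.32  0.56 -0.77] t 29.75 op 0.117 F [ 2.2 -5.6 -2.2]
0.7798631456163194
```

View pics/s16c.png

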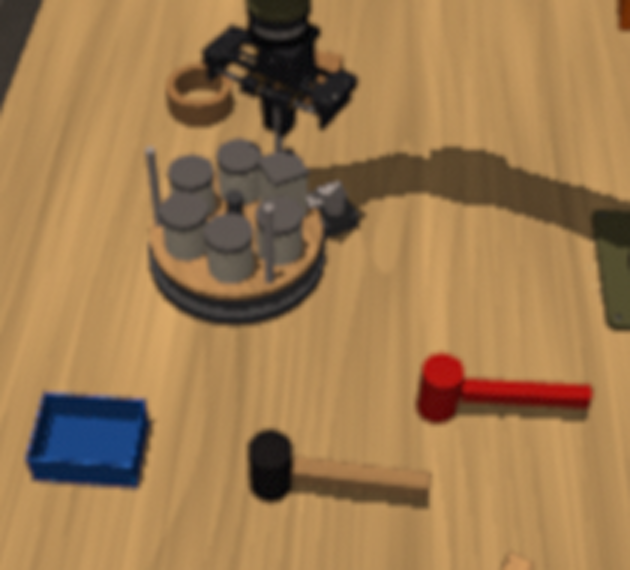

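The side view shows the mallet standing on its head at crop (270,465). The carousel lug sits over the bush at about (328,195), and nothing moved over the last second. I'm handing in.

```bash
python3 -c "
from plant import r
print(r.finish_job())"
```

```text
the job is handed in; nothing more can be done
None
```

The job is handed in at about 30 s. The pin was pressed down with the small black-headed mallet, the mallet was stood back near where it started, and the carousel was turned about 103° by post0 and is still gripped at 60 N.

**Pin:** The close-up wrist views show only the plain bush disc, with no pin standing up. I pressed it with the mallet rather than swinging it. The head tipped up roughly 4–5° in the grip near the end, so by my estimate up to about 0.5 mm of pin could still be proud. The gripper never touched the pin, and the lug now sits over it.

**Carousel angle:** The last two fits put the carousel 0.1° and 0.4° short of the front. A drawn overlay of the lug matched to about 0.5 mm. The outline of the tongue and the canister was about 1 mm off.

**Holding:** It stayed still through a 1 s hold, with a steady 6 N or so on the wrist.

**Rest of the bench:** The mallet stands on its head. The tray and tape show no sign of having moved in the last side view, where the carton is mostly hidden behind the gripper. The arm did not go near any of the three.

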